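# Change over a magnet stand and hold its magnets up

### The job

Swap the two racks: the green tube rack on the bead magnet stand goes into the low parking rest, and the pale aluminium tube block in the rest goes onto the stand, each lying flat between the rails, centred along them and let go. Then, with the block on the stand, swing the stand's cam lever up until the cam is at its highest lift (lever upright, not past it), so that the magnets lift the block, and finish while still holding the lever there, as it is sprung and drops back when let go. Keep the racks upright all along and leave the other things where they stand.

Things in the scene. Friction and masses are not known exactly. Their poses are not given: they have to be found in the camera images.
- magnet_stand: hand-operated bead magnet stand, fixed: aluminium base 104 x 172 mm, two end plates, and two level ledges along its y, 84 mm above the bench. Origin: centre of the underside; z up. Cam and lever are at its -y end; the resting lever points to its -x. Black rails outside the ledges rise 6 mm above them: 68 mm apart inside, 78 mm over their outsides, 154 mm long, open at the ends
- stand_seat (a point): centre of the stand's seat: midway between the rails and along them, at the height of the ledges (84 mm above the bench); the underside of a seated rack is here. Axes as the stand's
- parking_rest: low aluminium plate 92 x 160 x 12 mm fixed to the bench, with two black rails like the stand's: 6 mm higher than the plate's top, 68 mm apart inside, 154 mm long along its y, open at the ends. Origin: centre of the underside; z up. The bench just in front of it (towards the robot) is free, with room to set a rack down. A tall instrument cabinet fills the left of the bench beyond y = 0.54 m
- rest_seat (a point): centre of the rest's seat, midway between the rails, on the plate's top 12 mm above the bench. Axes as the rest's
- tube_rack: green microtube rack with capped tubes, 62 (x) x 145 (y) x 44 (z) mm with the caps, about 0.16 kg; loose, starts on the stand. Origin: centre of its underside; z up, y its long way; either way round is right. Grasp across the 62 mm width, about 30 mm above its underside: its 3 mm thick top plate, 34 to 37 mm up, is what the fingers meet
- tube_block: pale aluminium tube block with holes in its top, 60 (x) x 96 (y) x 34 (z) mm, 0.3 to 0.6 kg; loose, starts in the parking rest. Origin: centre of its underside; z up, y its long way; either way round is right. Grasp across the 60 mm width, at least 9 mm above its underside to clear the rails
- cam_lever (a joint): angle of the steel cam lever, rad about the stand's +y: 0 at rest, lying level towards the stand's -x; grows as it swings up; 1.571 upright, where the eccentric lifts most (11 mm eccentric); beyond that the bed sinks again; stop at 2.1. A spring turns it back to 0: about 1.6 N at the grip at rest, 3.3 N upright, a little more while lifting the block
- lever_grip (a point): middle of the lever's round black grip, 16 mm thick and 62 mm long, which lies along the stand's y at the lever's end, 95 mm from the pivot, clear of the lever bar on its inner (+y) side; it turns with the lever. 42 mm above the bench at rest, 137 mm when upright
- lever_pivot (a point): point of the lever's axis (parallel to the stand's y) level with the middle of the grip: 42 mm above the bench, 134 mm from the stand's centre towards its -y. When upright the grip is 95 mm straight above it
- magnet_bed (a joint): lift in m of the steel bed with 2 x 5 round magnets between the stand's ledges: 0 down (its top 10 mm below the ledges), 0.0131 at the cam's highest; from 0.010 on, the magnets carry the block and raise it off the ledges, by 3 mm at the top
- timer: bystander: small white bench timer, 62 x 66 x 19 mm, in front of the work; origin under its centre
- bottle_green: bystander: white reagent bottle, green cap, 49 mm wide, 98 mm high, behind the work; origin under its centre
- bottle_brown: bystander: brown reagent bottle, 56 mm wide, 115 mm high, behind the work; origin under its centre
- tip_box: bystander: open pipette-tip box, 72 x 118 x 69 mm, behind the work; origin under its centre
- tip_comb: bystander: white plastic rod comb, 47 x 92 x 9 mm, lying behind the work; origin under its centre

How it is judged:
By the outcome, as a careful person would: the job done as asked, in the order asked, and still so for the second after the job is handed in, while the arm keeps its last pose, push and grip.
It also fails if it takes over 72 s, if anything falls off the work surface, if the arm or the gripper's body presses on something with over 40 N, if the wrist force passes 120 N, or if a joint passes its speed limit or range.

### The arm

A 6-joint arm with a two-finger parallel gripper is mounted at the origin on a cart in front of the work surface, level with it; the furniture and walls round the work are solid. World frame = base frame: x ahead of the robot, y to its left, z up, the work surface at z = 0. Lengths are in mm, angles in rad, forces in N, time in s.
With the tool pointing down it reaches from about 350 to 875 mm from the base axis. Payload 4.2 kg.
Tool frame: the origin (TCP) lies midway between the tips of the shut fingers; the grasp point (between the pads) lies 19 mm behind it; z points along the fingers, y is the line along which they close (so a half turn about z gives the same grasp; the last joint's range is limited). The gripper opens to 85 mm and grips with 20 to 120 N. Pads are 22 mm wide; open, the fingers measure 114 mm over their backs; the gripper's body (76 mm by 85 mm) begins 54 mm behind the grasp point. The pads swing forward as they close: fully open they stand 13 mm farther back than shut.
Start: joints at [-0.9, 0.385, 0.008, 0, -1.194, -0.259], TCP at [250.175, -572.723, 231.312] pointing down, gripper open.
Joint ranges: [-3.14, 3.14], [-1.21, 2.06], [-1.07, 1.41], [-3.16, 2.05], [-2.99, -0.16], [-3.1, 3.1]. Speed limits (rad/s): [2.79, 2.79, 3.14, 3.14, 3.14, 3.14].

### API

Orientations are given as a unit quaternion [x, y, z, w].
In Python, from bench import arm gives the robot as it stands. The module is installed in compiled form; this text tells all that it offers.
- The arm moves only by the shell command python3 -m handwheel 'ROWS' [OPENING]. ROWS is JSON, a list of rows, each an object of numbers: "x", "y", "z": the shift along the world's x, y, z each as a share of 20 cm, from -1 to 1; "ax", "ay", "az": the turn, a rotation vector about the world's x, y, z each as a share of 90 degrees, from -1 to 1. In form: [{"x": .., "y": .., "z": .., "ax": .., "ay": .., "az": ..}, ...]. A call has exactly 8 rows; each row shifts and turns the commanded pose from where the row before left it; what a row does not reach is not made up. A row lasts 1/10 s, in which the tool goes at most 50 mm and 8.59 degrees, less where a joint would pass 70% of its speed; a pose out of reach is approached as far as the arm can. A call with a number of a shift or a turn outside -1 to 1 is refused whole. A call with a gripper value outside its range is refused whole. OPENING is the opening, from -1 (shut) to 1 (fully open), set as the call begins (- or left out, the last holds). The fingers move at their own pace and stop on an object; the grip force is fixed at half the most. Time passes only in rows, so rows that do not move let the fingers close, or fill a call up. It gives the time, the measured TCP pose, the force, the opening and the grip force at its end, in the units of the state.
- arm.read_state(): the state, without advancing time (a new reading comes with each control period).
- arm.get_image(name): name is "side" or "top" or "wrist"; returns the picture (420x560x3 uint8, red, green, blue); there is no depth.
- arm.camera_params(name): a dict with "K" (3x3 intrinsics, pixels), "k1" (the pictures are not rectified: a ray, as slopes to the right and down, at radius r is drawn at 1 + k1 r^2 times it, then the intrinsics apply), "position" and "orientation" of the camera in the world. Camera axes: x right, y down, z forward; pixel columns grow to the right and rows downward; lengths in mm; the calibration is good to about 2 mm. A picture is of the moment at which its call begins: read the wrist's pose just before it. camera_params takes no time and is no camera call; for the wrist camera it gives the pose at the moment of the call.
- arm.job_done(): hands the job in; it is judged then, once.
The state is a dict: "clock": time; "joints": joint angles; "joint_vel": joint speeds; "joint_efforts": joint torques, N m; "position": TCP position; "ee_rot": TCP orientation; "contact_force": force on the tool from outside, world axes, zero at the start; "wrist_torque": the same for the moment, N m; "gripper_width": finger opening in mm; "grasp_force": force on a finger pad.
Only numpy, scipy, OpenCV 4.12 (cv2) and the standard library are available. Lean on these libraries where they do the work, as an engineer would, in place of code of your own. Each camera call takes 0.05 s, during which the arm holds its last target. There are 200 camera calls.

## Working session

There is one attempt and no reset: what is moved stays moved. The work goes in short steps, Python scripts to look and compute and a shell command to move; the robot and the scene stay as the last step left them, time stands still between calls to the robot, and variables do not carry over. Pictures are saved under pics/ and viewed, at most 10 in all, crops included, and the job is handed in when it is done.

```bash
mkdir -p pics; python3 - <<'E'
from bench import arm
import cv2,numpy as np
for n in("top","side"):
    im=arm.get_image(n); cv2.imwrite(f"pics/{n}0.png",im[:,:,::-1]); p=arm.camera_params(n); print(n,p)
s=arm.read_state(); print(s)
E
```

```text
top {'K': array([[406.52376038,   0.        , 278.14567937],
       [  0.        , 406.52376038, 214.78228231],
       [  0.        ,   0.        ,   1.        ]]), 'k1': 0.011778031050463085, 'position': array([ 364.2260279 ,   23.36840287, 1071.70239259]), 'orientation': array([-0.70008731,  0.70621723, -0.07355172,  0.07566461])}
side {'K': array([[396.32377075,   0.        , 277.71738447],
       [  0.        , 396.32377075, 209.41124633],
       [  0.        ,   0.        ,   1.        ]]), 'k1': -0.04521609017055403, 'position': array([575.57406633, 643.86925524, 663.96451619]), 'orientation': array([-0.02855636,  0.91256172, -0.40793219,  0.00263992])}
{'clock': 0.1, 'joints': array([-9.00429963e-01,  3.85492054e-01,  6.75639978e-03, -4.09422884e-04,
       -1.19400603e+00, -2.58581166e-01]), 'joint_vel': array([ 2.64267254e-05, -2.43761269e-03,  1.68193031e-03,  2.01200978e-03,
       -7.76641413e-04, -8.70507603e-04]), 'joint_efforts': array([-7.94960433e-04, -3.93320239e+01,  1.88928741e+01,  4.19794410e+00,
       -2.57160980e-03,  1.35610597e-05]), 'position': array([ 249.94291831, -572.27722255,  230.32490442]), 'ee_rot': array([-2.04366975e-01,  9.78893844e-01,  9.54865189e-04, -2.65594209e-04]), 'contact_force': array([-0.24608984, -0.24174904, -0.61879379]), 'wrist_torque': array([ 0.00271993,  0.01586649, -0.04556813]), 'grasp_force': 0.0, 'gripper_width': 85.41643634820419}
```

View pics/top0.png

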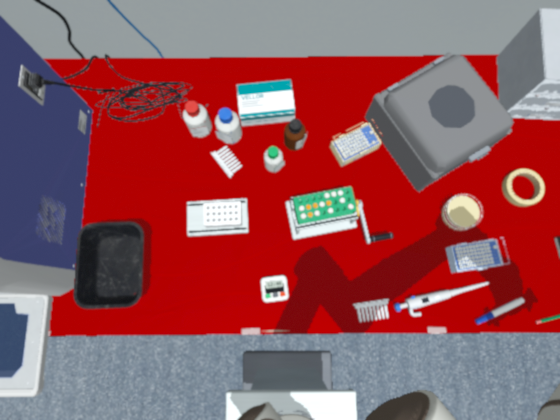

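View pics/side0.png

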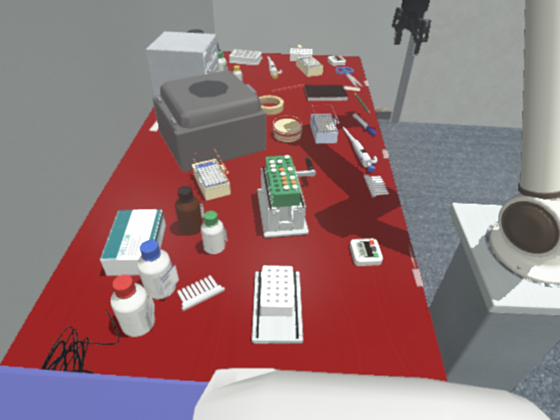

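The top view shows the rest around (217,217) with the block at (223,213), slightly towards its right. The stand is at about (323,213) with the green rack on it, and the lever's black grip is at (380,237). The side view agrees with this.

```bash
cat > h.py <<'E'
from bench import arm
import cv2,numpy as np
from scipy.spatial.transform import Rotation as R
def cast(p,uv,z):
    uv=np.atleast_2d(np.asarray(uv,float)); K=p["K"]
    d=np.array([p["k1"],0,0,0,0.])
    s=cv2.undistortPoints(uv[:,None],K,d)[:,0]
    r=R.from_quat(p["orientation"]).apply(np.c_[s,np.ones(len(s))]); c=p["position"]
    return c+r*((z-c[2])/r[:,2])[:,None]
def rect(P):
    """centre, yaw of the long side (from +y, deg), long, short of world points"""
    c,(w,h),a=cv2.minAreaRect(P[:,:2].astype(np.float32))
    a=a if w>h else a+90
    return np.round(c,1),round((a-90+90)%180-90,1),round(max(w,h),1),round(min(w,h),1)
def big(mask,n=1):
    c,_=cv2.findContours(mask.astype(np.uint8),0,cv2.CHAIN_APPROX_NONE)
    return sorted(c,key=cv2.contourArea)[::-1][:n]
E
python3 - <<'E'
from h import *
im=cv2.imread("pics/top0.png"); p=arm.camera_params("top")
hsv=cv2.cvtColor(im,cv2.COLOR_BGR2HSV); H,S,V=cv2.split(hsv)
def reg(m,x0,y0,x1,y1):
    o=np.zeros_like(m,bool); o[y0:y1,x0:x1]=m[y0:y1,x0:x1]; return o
green=reg((H>60)&(H<95)&(S>100),270,170,380,250)
g=big(cv2.morphologyEx(green.astype(np.uint8),3,np.ones((7,7))))[0][:,0]
print("rack",rect(cast(p,g,121)))
red=((H<8)|(H>172))&(S>150)
r=big(reg(~red,175,185,260,245))[0][:,0]
print("rest",rect(cast(p,r,12)))
cv2.imwrite("pics/z.png",np.hstack([cv2.resize(im[190:245,180:255],None,fx=5.2,fy=5.2,interpolation=2),cv2.resize(im[180:250,280:400],None,fx=3.4,fy=4.085,interpolation=2)]))
blk=reg(~red,355,195,400,250); b=big(blk)[0][:,0]; 
dark=reg((V<70)&(S<120),355,225,400,250); d=big(dark)[0][:,0]; print("grip",rect(cast(p,d,42)),d.mean(0))
E
```

```text
rack (array([592. , -85.7]), 11.0, 144.2, 65.1)
rest (array([587.9, 188.7]), 3.3, 166.4, 99.7)
grip (array([ 526.2, -240.5]), 10.9, 36.3, 10.5) [382.27272727 236.39393939]
```

View pics/z.png

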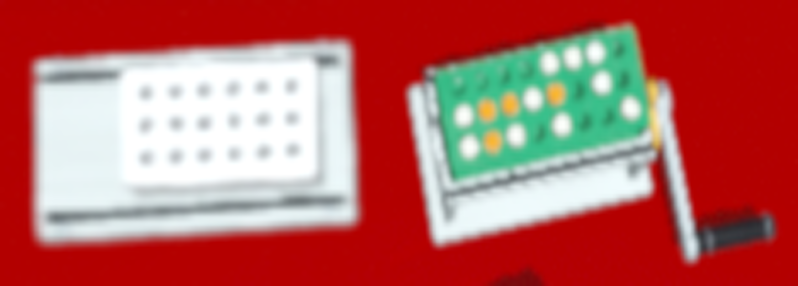

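```bash
R='[{"x":0.107,"y":0.152,"z":0.02,"az":0.0538},{"x":0.107,"y":0.152,"z":0.02,"az":0.0538},{"x":0.107,"y":0.152,"z":0.02,"az":0.0538},{"x":0.107,"y":0.152,"z":0.02,"az":0.0538},{"x":0.107,"y":0.152,"z":0.02,"az":0.0538},{"x":0.107,"y":0.152,"z":0.02,"az":0.0538},{"x":0.107,"y":0.152,"z":0.02,"az":0.0538},{"x":0.107,"y":0.152,"z":0.02,"az":0.0538}]' ; python3 -m handwheel '[{"x":0.107,"y":0.152,"z":0.02,"az":0.0538},{"x":0.107,"y":0.152,"z":0.02,"az":0.0538},{"x":0.107,"y":0.152,"z":0.02,"az":0.0538},{"x":0.107,"y":0.152,"z":0.02,"az":0.0538},{"x":0.107,"y":0.152,"z":0.02,"az":0.0538},{"x":0.107,"y":0.152,"z":0.02,"az":0.0538},{"x":0.107,"y":0.152,"z":0.02,"az":0.0538},{"x":0.107,"y":0.152,"z":0.02,"az":0.0538}]'
python3 -m handwheel '[{"x":0.107,"y":0.152,"z":0.02,"az":0.0538},{"x":0.107,"y":0.152,"z":0.02,"az":0.0538},{"x":0.107,"y":0.152,"z":0.02,"az":0.0538},{"x":0.107,"y":0.152,"z":0.02,"az":0.0538},{"x":0.107,"y":0.152,"z":0.02,"az":0.0538},{"x":0.107,"y":0.152,"z":0.02,"az":0.0538},{"x":0.107,"y":0.152,"z":0.02,"az":0.0538},{"x":0.107,"y":0.152,"z":0.02,"az":0.0538}]'
python3 - <<'E'
from h import *
p=arm.camera_params("wrist"); im=arm.get_image("wrist"); cv2.imwrite("pics/w1.png",im[:,:,::-1])
s=arm.read_state(); q=R.from_quat(s["ee_rot"]); print(s["position"],q.as_matrix()); print(p, q.inv().apply(p["position"]-s["position"]))
E
```

```text
[ 250.00206272 -572.34184375  230.45333203] [[-9.16444359e-01 -4.00161350e-01 -7.94364128e-04]
 [-4.00162120e-01  9.16443110e-01  1.51804849e-03]
 [ 1.20525200e-04  1.70908141e-03 -9.99998532e-01]]
{'K': array([[321.08610121,   0.        , 279.1213132 ],
       [  0.        , 321.08610121, 211.50509445],
       [  0.        ,   0.        ,   1.        ]]), 'k1': -0.0549094911395335, 'position': array([ 179.29182888, -603.24380922,  373.0505451 ]), 'orientation': array([0.54131184, 0.82693545, 0.12804164, 0.0822471 ])} [  77.1849775     0.21931955 -142.58774478]invalid input at $[0]: expected keys x, y, z, ax, ay, az
invalid input at $[0]: expected keys x, y, z, ax, ay, az
```

View pics/w1.png

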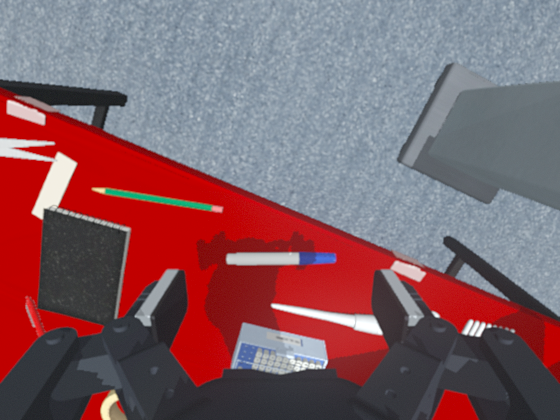

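The rows need all six keys. The wrist picture shows only the bench edge, with the fingers at the bottom of the frame and the camera on the tool's +x side.

```bash
python3 -m handwheel '[{"x":0.107,"y":0.17,"z":0.03,"ax":0,"ay":0,"az":0.0538},{"x":0.107,"y":0.17,"z":0.03,"ax":0,"ay":0,"az":0.0538},{"x":0.107,"y":0.17,"z":0.03,"ax":0,"ay":0,"az":0.0538},{"x":0.107,"y":0.17,"z":0.03,"ax":0,"ay":0,"az":0.0538},{"x":0.107,"y":0.17,"z":0.03,"ax":0,"ay":0,"az":0.0538},{"x":0.107,"y":0.17,"z":0.03,"ax":0,"ay":0,"az":0.0538},{"x":0.107,"y":0.17,"z":0.03,"ax":0,"ay":0,"az":0.0538},{"x":0.107,"y":0.17,"z":0.03,"ax":0,"ay":0,"az":0.0538}]'
python3 -m handwheel '[{"x":0.107,"y":0.17,"z":0.03,"ax":0,"ay":0,"az":0.0538},{"x":0.107,"y":0.17,"z":0.03,"ax":0,"ay":0,"az":0.0538},{"x":0.107,"y":0.17,"z":0.03,"ax":0,"ay":0,"az":0.0538},{"x":0.107,"y":0.17,"z":0.03,"ax":0,"ay":0,"az":0.0538},{"x":0.107,"y":0.17,"z":0.03,"ax":0,"ay":0,"az":0.0538},{"x":0.107,"y":0.17,"z":0.03,"ax":0,"ay":0,"az":0.0538},{"x":0.107,"y":0.17,"z":0.03,"ax":0,"ay":0,"az":0.0538},{"x":0.107,"y":0.17,"z":0.03,"ax":0,"ay":0,"az":0.0538}]'
python3 - <<'E'
from h import *
p=arm.camera_params("wrist"); im=arm.get_image("wrist"); cv2.imwrite("pics/w2.png",im[:,:,::-1])
np.save("w2.npy",p,allow_pickle=True)
s=arm.read_state(); print(s["position"],s["joints"],R.from_quat(s["ee_rot"]).as_matrix().round(3)); print(s["contact_force"])
E
```

```text
clock: 0.95
position: [421.8, -299.1, 279.4]
ee_rot: [-0.519, 0.855, 0.0, -0.0]
contact_force: [0.3, -0.6, 1.1]
gripper_width: 85.5
grasp_force: 0.0
clock: 1.75
position: [593.0, -27.1, 327.3]
ee_rot: [0.773, -0.634, -0.0, 0.0]
contact_force: [0.5, -0.2, -0.4]
gripper_width: 85.3
grasp_force: 0.0
[596.43065086 -23.13847081 327.23962918] [ 2.32087266e-01  2.86575740e-01  1.01859008e-01 -3.32623425e-04
 -1.38331589e+00 -2.88454865e-02] [[ 0.202 -0.979  0.003]
 [-0.979 -0.202  0.001]
 [-0.    -0.003 -1.   ]]
[3.42749032 1.03427354 1.49823951]
```

View pics/w2.png

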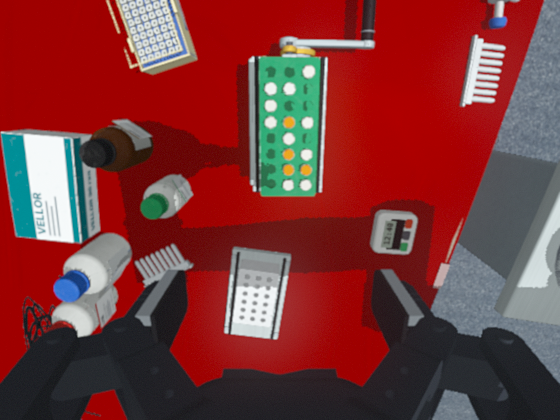

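The wrist view shows the rack on the stand (centre about (290,125)), its rails at columns 256 and 323, the lever at (330,43), and the rest with the block at about (258,293).

```bash
cat >> h.py <<'E'
def reg(m,x0,y0,x1,y1):
    o=np.zeros_like(m,bool); o[y0:y1,x0:x1]=m[y0:y1,x0:x1]; return o
E
python3 - <<'E'
from h import *
im=cv2.imread("pics/w2.png"); p=np.load("w2.npy",allow_pickle=True).item()
H,S,V=cv2.split(cv2.cvtColor(im,cv2.COLOR_BGR2HSV))
g=reg((H>60)&(H<95)&(S>100),240,40,340,210)
c=big(cv2.morphologyEx(g.astype(np.uint8),3,np.ones((9,9))))[0][:,0]; print("rack",rect(cast(p,c,121)))
for n,roi,z in(("stand",(235,40,340,210),90),("rest",(215,240,300,345),18)):
    d=reg((V<75)&(S<140),*roi)
    for c in big(d,4):
        c=c[:,0]; print(n,len(c),c.min(0),c.max(0),rect(cast(p,c,z)))
red=((H<8)|(H>172))&(S>150)
c=big(reg(~red,210,235,310,345))[0][:,0]; print("restplate",c.min(0),c.max(0),rect(cast(p,c,12)))
w=reg((V>215)&(S<30),215,240,300,345)
for c in big(w,3): c=c[:,0]; print("white",c.min(0),c.max(0),rect(cast(p,c,46)))
cv2.imwrite("pics/z2.png",np.hstack([cv2.resize(im[235:345,210:305],None,fx=4,fy=5,interpolation=2),cv2.resize(im[30:210,225:385],None,fx=2.5,fy=550/180,interpolation=2)]))
for n,roi in (("grip",(355,0,385,45)),):
    c=big(reg((V<75)&(S<140),*roi))[0][:,0]; print("grip",c.min(0),c.max(0),rect(cast(p,c,42)))
E
```

```text
rack (array([594.1, -85.2]), 11.0, 143.1, 62.9)
stand 270 [255  57] [258 191] (array([629.2, -79. ]), 10.3, 150.5, 3.4)
stand 268 [317  58] [323 191] (array([558.3, -92.7]), 10.7, 149.6, 2.7)
rest 162 [229 252] [238 333] (array([624.4, 190.4]), 3.2, 152.3, 2.7)
rest 43 [281 259] [285 280] (array([555.1, 130.6]), 3.0, 37.3, 2.8)
rest 8 [280 282] [280 286] (array([554.1, 156.6]), 11.3, 7.3, 0.0)
rest 8 [279 288] [279 292] (array([553.5, 167.7]), 11.3, 7.4, 0.0)
restplate [223 246] [291 339] (array([588.2, 188.3]), 3.4, 167.5, 95.8)
white [232 287] [276 337] (array([588.6, 195. ]), 2.9, 92.5, 60.2)
white [276 276] [286 331] (array([549.7, 175.3]), 3.2, 99.5, 3.2)
white [226 287] [231 325] (array([627.4, 194.8]), 3.8, 69.1, 3.9)
grip [362   0] [374  30] (array([ 524.2, -232.6]), 10.3, 33.4, 13.2)
```

View pics/z2.png

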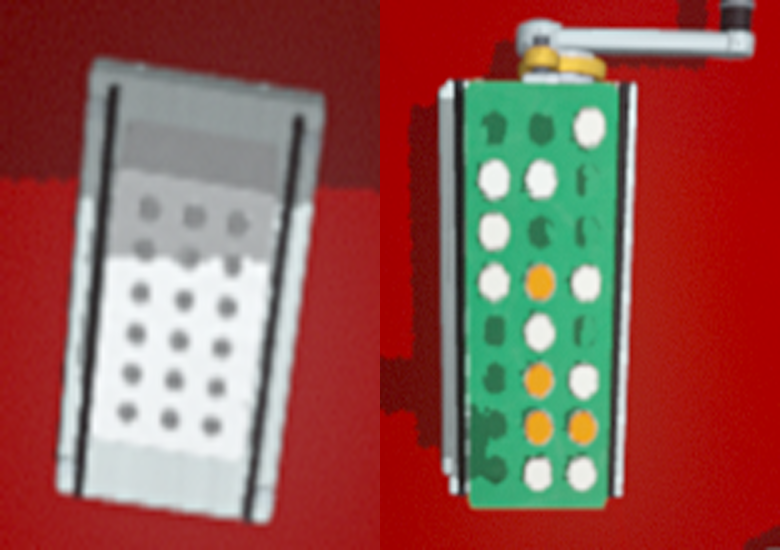

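```bash
python3 - <<'E'
from h import *
p=np.load("w2.npy",allow_pickle=True).item()
print(cast(p,[[255.5,297.4],[258.5,277.2],[252.5,317.6]],46).round(1), rect(cast(p,[[239.5,269],[280,272.5],[269.5,326.5],[232.5,321.5]],46)))
t=arm.camera_params("top"); print(cast(t,[[180+219/5.2,190+124/5.2],[274,289]],46).round(1))
E
```

```text
[[589.4 170.6  46. ]
 [591.  135.5  46. ]
 [587.8 207.4  46. ]] (array([589.3, 171.2]), 2.2, 97.0, 59.8)
[[588.2 170.2  46. ]
 [396.   37.4  46. ]]
```

```bash
python3 -m handwheel '[{"x":0.002,"y":-0.07,"z":-0.15,"ax":0,"ay":0,"az":0},{"x":0.002,"y":-0.07,"z":-0.15,"ax":0,"ay":0,"az":0},{"x":0.002,"y":-0.07,"z":-0.15,"ax":0,"ay":0,"az":0},{"x":0.002,"y":-0.07,"z":-0.15,"ax":0,"ay":0,"az":0},{"x":0,"y":0,"z":-0.1,"ax":0,"ay":0,"az":0},{"x":0,"y":0,"z":-0.05,"ax":0,"ay":0,"az":0},{"x":0,"y":0,"z":0,"ax":0,"ay":0,"az":0},{"x":0,"y":0,"z":0,"ax":0,"ay":0,"az":0}]'
python3 - <<'E'
from h import *
s=arm.read_state(); print(s["position"],R.from_quat(s["ee_rot"]).as_matrix().round(4))
E
```

```text
clock: 2.6
position: [594.9, -84.6, 178.3]
ee_rot: [0.772, -0.635, 0.001, -0.0]
contact_force: [-0.5, -0.4, -0.2]
gripper_width: 85.3
grasp_force: 0.0
[594.86985141 -84.62109505 178.27713492] [[ 1.925e-01 -9.813e-01  1.600e-03]
 [-9.813e-01 -1.925e-01 -3.000e-04]
 [ 7.000e-04 -1.500e-03 -1.000e+00]]
```

```bash
python3 -m handwheel '[{"x":-0.001,"y":0,"z":-0.1,"ax":0,"ay":0,"az":0},{"x":-0.001,"y":0,"z":-0.1,"ax":0,"ay":0,"az":0},{"x":0,"y":0,"z":-0.1,"ax":0,"ay":0,"az":0},{"x":0,"y":0,"z":-0.08,"ax":0,"ay":0,"az":0},{"x":0,"y":0,"z":-0.05,"ax":0,"ay":0,"az":0},{"x":0,"y":0,"z":0,"ax":0,"ay":0,"az":0},{"x":0,"y":0,"z":0,"ax":0,"ay":0,"az":0},{"x":0,"y":0,"z":0,"ax":0,"ay":0,"az":0}]'
python3 -m handwheel '[{"x":0,"y":0,"z":0,"ax":0,"ay":0,"az":0},{"x":0,"y":0,"z":0,"ax":0,"ay":0,"az":0},{"x":0,"y":0,"z":0,"ax":0,"ay":0,"az":0},{"x":0,"y":0,"z":0,"ax":0,"ay":0,"az":0},{"x":0,"y":0,"z":0,"ax":0,"ay":0,"az":0},{"x":0,"y":0,"z":0,"ax":0,"ay":0,"az":0},{"x":0,"y":0,"z":0,"ax":0,"ay":0,"az":0},{"x":0,"y":0,"z":0,"ax":0,"ay":0,"az":0}]' -1
```

```text
clock: 3.4
position: [594.7, -84.6, 92.7]
ee_rot: [0.772, -0.636, 0.001, -0.001]
contact_force: [-0.4, -0.7, 0.4]
gripper_width: 85.6
grasp_force: 0.0
clock: 4.2
position: [594.2, -84.7, 92.6]
ee_rot: [0.772, -0.636, 0.001, -0.0]
contact_force: [-2.1, 0.0, 5.7]
gripper_width: 59.9
grasp_force: 63.3
```

```bash
python3 -m handwheel '[{"x":0,"y":0,"z":0.06,"ax":0,"ay":0,"az":0},{"x":0,"y":0,"z":0.15,"ax":0,"ay":0,"az":0},{"x":0,"y":0,"z":0.15,"ax":0,"ay":0,"az":0},{"x":-0.05,"y":0.1,"z":0.04,"ax":0,"ay":0,"az":-0.0166},{"x":-0.1,"y":0.2,"z":0,"ax":0,"ay":0,"az":-0.0166},{"x":-0.1,"y":0.2,"z":0,"ax":0,"ay":0,"az":-0.0166},{"x":-0.1,"y":0.2,"z":0,"ax":0,"ay":0,"az":-0.0166},{"x":-0.1,"y":0.2,"z":0,"ax":0,"ay":0,"az":-0.0166}]'
python3 -m handwheel '[{"x":-0.1,"y":0.2,"z":0,"ax":0,"ay":0,"az":0},{"x":-0.1,"y":0.2,"z":0,"ax":0,"ay":0,"az":0},{"x":0,"y":0.1,"z":-0.05,"ax":0,"ay":0,"az":0},{"x":0,"y":0.1,"z":-0.15,"ax":0,"ay":0,"az":0},{"x":0,"y":0.07,"z":-0.2,"ax":0,"ay":0,"az":0},{"x":0,"y":0,"z":-0.2,"ax":0,"ay":0,"az":0},{"x":0,"y":0,"z":-0.12,"ax":0,"ay":0,"az":0},{"x":0,"y":0,"z":0,"ax":0,"ay":0,"az":0}]'
python3 - <<'E'
from h import *
s=arm.read_state(); print(s["position"],s["contact_force"])
cv2.imwrite("pics/s2.png",arm.get_image("side")[:,:,::-1])
E
```

```text
clock: 5.0
position: [502.7, 96.5, 171.6]
ee_rot: [0.728, -0.685, -0.0, -0.0]
contact_force: [0.2, 0.1, -1.0]
gripper_width: 59.8
grasp_force: 65.1
clock: 5.8
position: [461.5, 227.5, 24.2]
ee_rot: [0.729, -0.685, -0.0, 0.004]
contact_force: [-0.6, -0.2, -0.6]
gripper_width: 59.7
grasp_force: 65.4
[461.53745574 227.49212553  24.16231813] [-0.60113645 -0.20987789 -0.56647854]
```

View pics/s2.png

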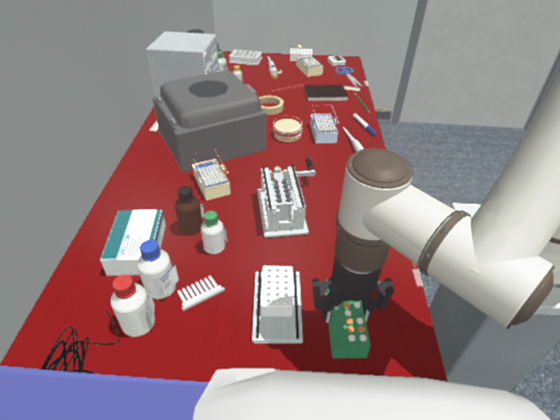

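The rack is held upright above the free bench at about (348,330). The stand is empty and nothing else has moved.

```bash
python3 -m handwheel '[{"x":0,"y":0,"z":-0.03,"ax":0,"ay":0,"az":0},{"x":0,"y":0,"z":-0.025,"ax":0,"ay":0,"az":0},{"x":0,"y":0,"z":-0.015,"ax":0,"ay":0,"az":0},{"x":0,"y":0,"z":-0.005,"ax":0,"ay":0,"az":0},{"x":0,"y":0,"z":0,"ax":0,"ay":0,"az":0},{"x":0,"y":0,"z":0,"ax":0,"ay":0,"az":0},{"x":0,"y":0,"z":0,"ax":0,"ay":0,"az":0},{"x":0,"y":0,"z":0,"ax":0,"ay":0,"az":0}]'
python3 -m handwheel '[{"x":0,"y":0,"z":0,"ax":0,"ay":0,"az":0},{"x":0,"y":0,"z":0,"ax":0,"ay":0,"az":0},{"x":0,"y":0,"z":0,"ax":0,"ay":0,"az":0},{"x":0,"y":0,"z":0,"ax":0,"ay":0,"az":0},{"x":0,"y":0,"z":0,"ax":0,"ay":0,"az":0},{"x":0,"y":0,"z":0.1,"ax":0,"ay":0,"az":0},{"x":0,"y":0,"z":0.2,"ax":0,"ay":0,"az":0},{"x":0,"y":0,"z":0.2,"ax":0,"ay":0,"az":0}]' 1
```

```text
clock: 6.65
position: [463.9, 229.3, 12.5]
ee_rot: [0.729, -0.685, 0.0, -0.0]
contact_force: [0.2, 0.6, -1.7]
gripper_width: 59.8
grasp_force: 65.4
clock: 7.45
position: [463.3, 228.8, 112.9]
ee_rot: [0.729, -0.685, -0.0, 0.001]
contact_force: [1.1, 0.7, 0.9]
gripper_width: 85.6
grasp_force: 0.0
```

```bash
python3 -m handwheel '[{"x":0.15,"y":-0.07,"z":0,"ax":0,"ay":0,"az":-0.002},{"x":0.15,"y":-0.07,"z":0,"ax":0,"ay":0,"az":-0.002},{"x":0.15,"y":-0.07,"z":0,"ax":0,"ay":0,"az":-0.002},{"x":0.13,"y":-0.06,"z":0,"ax":0,"ay":0,"az":-0.002},{"x":0.0475,"y":-0.02,"z":0,"ax":0,"ay":0,"az":0},{"x":0,"y":0,"z":0,"ax":0,"ay":0,"az":0},{"x":0,"y":0,"z":0,"ax":0,"ay":0,"az":0},{"x":0,"y":0,"z":0,"ax":0,"ay":0,"az":0}]'
python3 - <<'E'
from h import *
p=arm.camera_params("wrist"); im=arm.get_image("wrist")[:,:,::-1].copy(); cv2.imwrite("pics/w3.png",im)
np.save("w3.npy",p,allow_pickle=True)
s=arm.read_state(); print(s["position"],R.from_quat(s["ee_rot"]).as_matrix().round(3))
t=arm.get_image("top")[:,:,::-1]; cv2.imwrite("pics/t3.png",t)
E
```

```text
clock: 8.25
position: [588.2, 171.7, 112.3]
ee_rot: [0.725, -0.689, -0.0, 0.0]
contact_force: [-0.1, 0.1, -0.1]
gripper_width: 85.3
grasp_force: 0.0
[588.28362815 171.83253261 112.4673099 ] [[ 0.051 -0.999 -0.   ]
 [-0.999 -0.051  0.   ]
 [-0.     0.    -1.   ]]
```

View pics/w3.png

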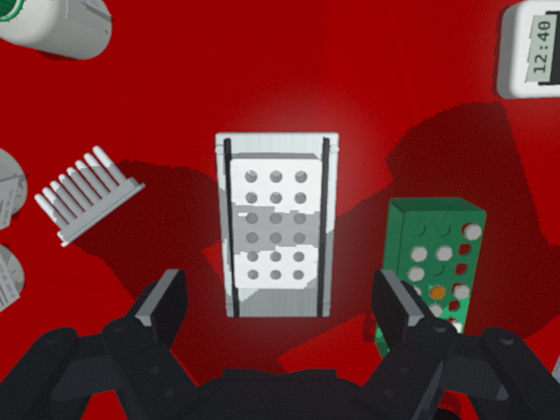

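The block sits between the rails with hole rows at 176 to 274 and columns 250 to 300. The rack stands upright on the bench at about (435,290).

```bash
python3 - <<'E'
from h import *
p=np.load("w3.npy",allow_pickle=True).item()
print(cast(p,[[250,176],[301,176],[254,275],[299,274]],46).round(1), cast(p,[[250,176],[301,176],[254,275],[299,274]],46).mean(0))
print(rect(cast(p,[[231,159],[321,159],[319,290],[237,289]],46)))
im=cv2.imread("pics/w3.png");H,S,V=cv2.split(cv2.cvtColor(im,cv2.COLOR_BGR2HSV))
for x0,x1 in((222,242),(316,332)):
    c=big(reg((V<75)&(S<140),x0,130,x1,322))[0][:,0]; print(c.min(0),c.max(0),rect(cast(p,c,18)))
E
```

```text
[[608.9 137.3  46. ]
 [575.3 135.6  46. ]
 [604.3 210.5  46. ]
 [571.5 208.   46. ]] [589.97805473 172.84518825  46.        ]
(array([588.6, 173.7]), 3.0, 97.2, 61.0)
[224 139] [238 317] (array([624.5, 192.3]), 3.3, 151.6, 4.5)
[317 138] [327 317] (array([552.9, 188.3]), 3.6, 152.4, 4.4)
```

```bash
python3 -m handwheel '[{"x":0.004,"y":0,"z":-0.1,"ax":0,"ay":0,"az":0},{"x":0,"y":0.003,"z":-0.12,"ax":0,"ay":0,"az":0},{"x":0,"y":0,"z":-0.12,"ax":0,"ay":0,"az":0},{"x":0,"y":0,"z":-0.09,"ax":0,"ay":0,"az":0},{"x":0,"y":0,"z":-0.04,"ax":0,"ay":0,"az":0},{"x":0,"y":0,"z":-0.015,"ax":0,"ay":0,"az":0},{"x":0,"y":0,"z":0,"ax":0,"ay":0,"az":0},{"x":0,"y":0,"z":0,"ax":0,"ay":0,"az":0}]'
python3 -m handwheel '[{"x":0,"y":0,"z":0,"ax":0,"ay":0,"az":0},{"x":0,"y":0,"z":0,"ax":0,"ay":0,"az":0},{"x":0,"y":0,"z":0,"ax":0,"ay":0,"az":0},{"x":0,"y":0,"z":0,"ax":0,"ay":0,"az":0},{"x":0,"y":0,"z":0,"ax":0,"ay":0,"az":0},{"x":0,"y":0,"z":0,"ax":0,"ay":0,"az":0},{"x":0,"y":0,"z":0,"ax":0,"ay":0,"az":0},{"x":0,"y":0,"z":0,"ax":0,"ay":0,"az":0}]' -1
```

```text
clock: 9.15
position: [590.7, 172.4, 16.4]
ee_rot: [0.725, -0.689, 0.0, -0.001]
contact_force: [0.1, -1.5, 0.6]
gripper_width: 85.5
grasp_force: 0.0
clock: 9.95
position: [591.0, 172.3, 16.5]
ee_rot: [0.725, -0.689, 0.001, -0.001]
contact_force: [-0.0, 0.5, 5.6]
gripper_width: 58.9
grasp_force: 68.5
```

```bash
python3 -m handwheel '[{"x":0,"y":0,"z":0.07,"ax":0,"ay":0,"az":0},{"x":0,"y":0,"z":0.18,"ax":0,"ay":0,"az":0},{"x":0,"y":0,"z":0.2,"ax":0,"ay":0,"az":0},{"x":0,"y":-0.1,"z":0.125,"ax":0,"ay":0,"az":0.0171},{"x":0,"y":-0.18,"z":0,"ax":0,"ay":0,"az":0.0171},{"x":0,"y":-0.18,"z":0,"ax":0,"ay":0,"az":0.0171},{"x":0,"y":-0.18,"z":0,"ax":0,"ay":0,"az":0.0171},{"x":0,"y":-0.18,"z":0,"ax":0,"ay":0,"az":0.0171}]'
python3 -m handwheel '[{"x":0.014,"y":-0.18,"z":0,"ax":0,"ay":0,"az":0},{"x":0,"y":-0.18,"z":0,"ax":0,"ay":0,"az":0},{"x":0,"y":-0.08,"z":0,"ax":0,"ay":0,"az":0},{"x":0,"y":-0.033,"z":0,"ax":0,"ay":0,"az":0},{"x":0,"y":0,"z":0,"ax":0,"ay":0,"az":0},{"x":0,"y":0,"z":0,"ax":0,"ay":0,"az":0},{"x":0,"y":0,"z":0,"ax":0,"ay":0,"az":0},{"x":0,"y":0,"z":0,"ax":0,"ay":0,"az":0}]'
python3 - <<'E'
from h import *
p=arm.camera_params("wrist"); im=arm.get_image("wrist")[:,:,::-1].copy(); cv2.imwrite("pics/w4.png",im)
np.save("w4.npy",p,allow_pickle=True)
s=arm.read_state(); print(s["position"],R.from_quat(s["ee_rot"]).as_matrix().round(3))
E
```

```text
clock: 10.75
position: [588.1, 6.4, 129.2]
ee_rot: [0.769, -0.639, -0.002, 0.001]
contact_force: [1.2, -0.1, -5.1]
gripper_width: 58.9
grasp_force: 67.4
clock: 11.55
position: [592.9, -85.6, 130.3]
ee_rot: [0.77, -0.638, -0.0, -0.0]
contact_force: [0.6, 0.6, -4.6]
gripper_width: 59.3
grasp_force: 67.3
[592.93047962 -85.76524497 130.32671829] [[ 0.185 -0.983 -0.   ]
 [-0.983 -0.185  0.   ]
 [-0.     0.    -1.   ]]
```

View pics/w4.png

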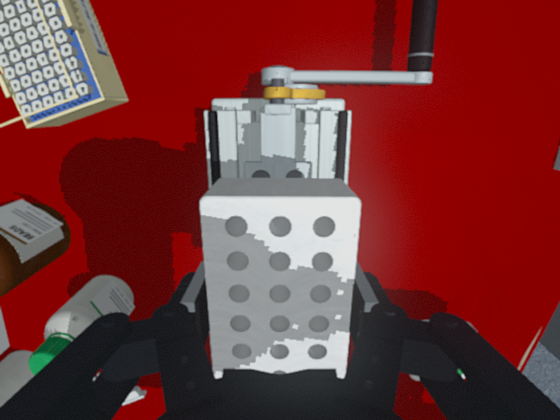

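The block is held level (top near edge at row 196, columns 202 to 358) above the stand. The rail ends are visible at row 110, columns 212 and 344.

```bash
python3 - <<'E'
from h import *
p=np.load("w4.npy",allow_pickle=True).item()
im=cv2.imread("pics/w4.png");H,S,V=cv2.split(cv2.cvtColor(im,cv2.COLOR_BGR2HSV))
L=[]
for x0,x1 in((206,222),(332,352)):
    c=big(reg((V<75)&(S<140),x0,100,x1,178))[0][:,0]; w=cast(p,c,90); print(c.min(0),c.max(0),rect(w)); 
    L.append(w)
ya=np.array([-np.sin(np.radians(10.6)),np.cos(np.radians(10.6))]);xa=np.array([ya[1],-ya[0]])
a=[(w[:,:2]@xa).mean() for w in L]; b=[(w[:,:2]@ya).min() for w in L]; print("rails x",a,"end y",b)
print("seat in stand axes", np.mean(a), np.mean(b)+77)
e=cast(p,[[202,196],[358,196]],159.8)[:,:2]; e2=e.mean(0)
print("block", e2@xa, e2@ya+48, "yaw",np.degrees(np.arctan2(*(e[0]-e[1])[::-1])), np.linalg.norm(e[0]-e[1]))
h=cast(p,[[236,226],[324,227],[241,352],[318,352],[280,226],[280,352]],159.8)[:,:2]
print("holes first,last row", (h[:2].mean(0)@xa,h[:2].mean(0)@ya),(h[2:4].mean(0)@xa,h[2:4].mean(0)@ya))
s=arm.read_state()["position"][:2]; print("tcp",s@xa,s@ya)
r=np.array([593.7,-85.9]);print("seat est w2",r@xa,r@ya)
E
```

```text
[208 110] [220 177] (array([ 639.7, -136.5]), 10.5, 37.3, 5.2)
[335 111] [346 177] (array([ 569.5, -149.5]), 10.7, 36.8, 4.7)
rails x [np.float64(603.7514246754295), np.float64(532.2566710734416)] end y [np.float64(-270.51657574930744), np.float64(-270.08568523601014)]
seat in stand axes 568.0040478744355 -193.30113049265879
block 566.7199171477154 -192.37407964353562 yaw 10.656557699501986 57.03320725811106
holes first,last row (np.float64(566.6947072232485), np.float64(-228.5111552391529)) (np.float64(566.7884167045655), np.float64(-170.22557420742078))
tcp 567.0356953562526 -193.372053549537
seat est w2 567.7672957724577 -193.6460633507187
```

```bash
python3 -m handwheel '[{"x":0.007,"y":-0.005,"z":-0.05,"ax":0,"ay":0,"az":0},{"x":0,"y":0,"z":-0.06,"ax":0,"ay":0,"az":0},{"x":0,"y":0,"z":-0.05,"ax":0,"ay":0,"az":0},{"x":0,"y":0,"z":-0.03,"ax":0,"ay":0,"az":0},{"x":0,"y":0,"z":-0.01,"ax":0,"ay":0,"az":0},{"x":0,"y":0,"z":-0.003,"ax":0,"ay":0,"az":0},{"x":0,"y":0,"z":0,"ax":0,"ay":0,"az":0},{"x":0,"y":0,"z":0,"ax":0,"ay":0,"az":0}]'
```

```text
clock: 12.4
position: [594.7, -87.7, 90.3]
ee_rot: [0.769, -0.639, 0.0, -0.0]
contact_force: [-0.1, 0.8, -5.2]
gripper_width: 58.7
grasp_force: 67.3
```

```bash
python3 -m handwheel '[{"x":0,"y":0,"z":-0.005,"ax":0,"ay":0,"az":0},{"x":0,"y":0,"z":-0.004,"ax":0,"ay":0,"az":0},{"x":0,"y":0,"z":0,"ax":0,"ay":0,"az":0},{"x":0,"y":0,"z":0,"ax":0,"ay":0,"az":0},{"x":0,"y":0,"z":0,"ax":0,"ay":0,"az":0},{"x":0,"y":0,"z":0,"ax":0,"ay":0,"az":0},{"x":0,"y":0,"z":0,"ax":0,"ay":0,"az":0},{"x":0,"y":0,"z":0,"ax":0,"ay":0,"az":0}]'
python3 -m handwheel '[{"x":0,"y":0,"z":0,"ax":0,"ay":0,"az":0},{"x":0,"y":0,"z":0,"ax":0,"ay":0,"az":0},{"x":0,"y":0,"z":0,"ax":0,"ay":0,"az":0},{"x":0,"y":0,"z":0,"ax":0,"ay":0,"az":0},{"x":0,"y":0,"z":0.05,"ax":0,"ay":0,"az":0},{"x":0,"y":0,"z":0.15,"ax":0,"ay":0,"az":0},{"x":0,"y":0,"z":0.2,"ax":0,"ay":0,"az":0},{"x":0,"y":0.05,"z":0.15,"ax":0,"ay":0,"az":0}]' 1
python3 - <<'E'
from h import *
s=arm.read_state(); print(s["position"])
p=arm.camera_params("wrist"); im=arm.get_image("wrist")[:,:,::-1].copy(); cv2.imwrite("pics/w5.png",im)
np.save("w5.npy",p,allow_pickle=True)
E
```

```text
clock: 13.2
position: [594.5, -87.7, 88.5]
ee_rot: [0.769, -0.639, 0.0, -0.0]
contact_force: [-1.9, -0.0, 2.7]
gripper_width: 58.8
grasp_force: 68.3
clock: 14.0
position: [595.0, -78.5, 201.1]
ee_rot: [0.769, -0.639, 0.001, -0.001]
contact_force: [0.4, -0.0, -0.3]
gripper_width: 85.3
grasp_force: 0.0
[594.98724153 -78.48559762 201.11570905]
```

View pics/w5.png

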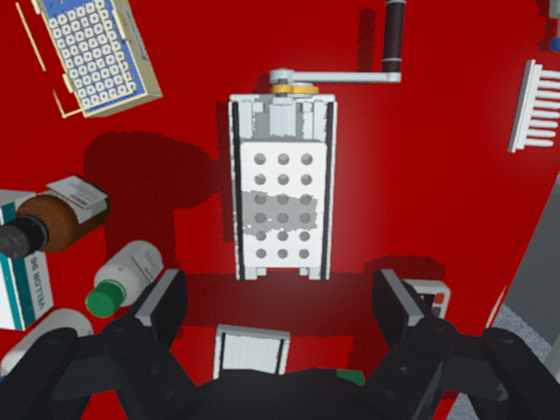

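The block lies flat on the stand between the rails (holes at columns 260 to 307, rows 159 to 254). I have now viewed 10 pictures, so the rest is by numbers.

```bash
python3 - <<'E'
from h import *
p=np.load("w5.npy",allow_pickle=True).item()
im=cv2.imread("pics/w5.png");H,S,V=cv2.split(cv2.cvtColor(im,cv2.COLOR_BGR2HSV))
ya=np.array([-np.sin(np.radians(10.6)),np.cos(np.radians(10.6))]);xa=np.array([ya[1],-ya[0]]);M=np.c_[xa,ya]
for x0,x1 in((229,245),(320,338)):
    c=big(reg((V<75)&(S<140),x0,95,x1,285))[0][:,0]; w=cast(p,c,90); r=rect(w);print(c.min(0),c.max(0),r,np.array(r[0])@M)
h=cast(p,[[260,159],[307,159],[262,254],[304,253]],118)[:,:2]; print("block holes",h.mean(0),h.mean(0)@M, (h@M).round(1).tolist())
print("block rect",rect(cast(p,[[239,142],[327,142],[324,269],[243,269]],118)))
c=big(reg((V<75)&(S<140),375,0,415,75))[0][:,0]; w=cast(p,c,42); print("grip",c.min(0),c.max(0),rect(w),(w[:,:2]@M).min(0),(w[:,:2]@M).max(0))
# rack on bench from the top picture
t=arm.get_image("top")[:,:,::-1].copy(); tp=arm.camera_params("top"); H,S,V=cv2.split(cv2.cvtColor(t,cv2.COLOR_BGR2HSV))
c=big(cv2.morphologyEx(reg((H>60)&(H<95)&(S>100),150,220,280,320).astype(np.uint8),3,np.ones((7,7))))[0][:,0]; print("rack",c.min(0),c.max(0),rect(cast(tp,c,37)))
E
```

```text
[232 102] [244 281] (array([629.1, -79.7]), 10.8, 151.7, 4.5) [ 603.70370551 -194.063742  ]
[321 199] [327 281] (array([551.7, -55.5]), 11.6, 75.9, 3.9) [ 532.07613217 -156.03887201]
block holes [593.44031894 -86.8383485 ] [ 567.33943561 -194.52063058] [[583.8, -230.9], [550.7, -230.8], [583.6, -157.8], [551.2, -158.6]]
block rect (array([592.9, -86.2]), 10.6, 97.8, 63.5)
grip [383   3] [404  59] (array([ 525.1, -237.2]), 11.4, 44.4, 15.3) [ 465.18875225 -352.00788669] [ 480.53074906 -307.42786348]
rack [172 250] [214 276] (array([462. , 242.6]), 3.3, 107.1, 61.9)
```

```bash
python3 -m handwheel '[{"x":-0.082,"y":0.1,"z":0,"ax":0,"ay":0,"az":-0.011},{"x":-0.082,"y":0.2,"z":0,"ax":0,"ay":0,"az":-0.011},{"x":-0.082,"y":0.2,"z":0,"ax":0,"ay":0,"az":-0.011},{"x":-0.082,"y":0.2,"z":0,"ax":0,"ay":0,"az":-0.011},{"x":-0.082,"y":0.2,"z":-0.05,"ax":0,"ay":0,"az":-0.011},{"x":-0.082,"y":0.2,"z":-0.05,"ax":0,"ay":0,"az":-0.011},{"x":-0.082,"y":0.2,"z":-0.1,"ax":0,"ay":0,"az":-0.011},{"x":-0.082,"y":0.2,"z":-0.1,"ax":0,"ay":0,"az":0}]'
python3 -m handwheel '[{"x":0,"y":0.035,"z":-0.05,"ax":0,"ay":0,"az":0},{"x":0,"y":0,"z":0,"ax":0,"ay":0,"az":0},{"x":0,"y":0,"z":0,"ax":0,"ay":0,"az":0},{"x":0,"y":0,"z":0,"ax":0,"ay":0,"az":0},{"x":0,"y":0,"z":0,"ax":0,"ay":0,"az":0},{"x":0,"y":0,"z":0,"ax":0,"ay":0,"az":0},{"x":0,"y":0,"z":0,"ax":0,"ay":0,"az":0},{"x":0,"y":0,"z":0,"ax":0,"ay":0,"az":0}]'
python3 - <<'E'
from h import *
p=arm.camera_params("wrist"); im=arm.get_image("wrist")[:,:,::-1].copy(); cv2.imwrite("pics/w6.png",im)
s=arm.read_state(); print(s["position"],R.from_quat(s["ee_rot"]).as_matrix()[:2,1])
H,S,V=cv2.split(cv2.cvtColor(im,cv2.COLOR_BGR2HSV))
g=(H>60)&(H<95)&(S>100)
c=big(cv2.morphologyEx(g.astype(np.uint8),3,np.ones((9,9))))[0][:,0]; print(c.min(0),c.max(0),rect(cast(p,c,37)))
a=cv2.approxPolyDP(c[:,None],8,True)[:,0]; print(a.tolist(), cast(p,a,37).round(1).tolist())
E
```

```text
clock: 14.9
position: [462.3, 223.8, 137.9]
ee_rot: [0.729, -0.684, 0.0, -0.001]
contact_force: [1.1, 0.2, -0.2]
gripper_width: 85.3
grasp_force: 0.0
clock: 15.7
position: [463.2, 229.0, 128.1]
ee_rot: [0.729, -0.684, 0.0, -0.0]
contact_force: [0.9, -0.2, 0.2]
gripper_width: 85.5
grasp_force: 0.0
[463.15918982 229.11420907 128.0347798 ] [-0.99799888 -0.06323151]
[236 117] [321 296] (array([463.3, 228.4]), 3.5, 144.0, 61.2)
[[238, 118], [243, 294], [313, 295], [320, 119]] [[496.4, 159.1, 37.0], [488.7, 300.2, 37.0], [430.2, 297.5, 37.0], [438.8, 156.1, 37.0]]
```

```bash
python3 -m handwheel '[{"x":0,"y":-0.003,"z":-0.12,"ax":0,"ay":0,"az":0},{"x":0,"y":0,"z":-0.15,"ax":0,"ay":0,"az":0},{"x":0,"y":0,"z":-0.15,"ax":0,"ay":0,"az":0},{"x":0,"y":0,"z":-0.1,"ax":0,"ay":0,"az":0},{"x":0,"y":0,"z":-0.055,"ax":0,"ay":0,"az":0},{"x":0,"y":0,"z":-0.015,"ax":0,"ay":0,"az":0},{"x":0,"y":0,"z":0,"ax":0,"ay":0,"az":0},{"x":0,"y":0,"z":0,"ax":0,"ay":0,"az":0}]'
python3 -m handwheel '[{"x":0,"y":0,"z":0,"ax":0,"ay":0,"az":0},{"x":0,"y":0,"z":0,"ax":0,"ay":0,"az":0},{"x":0,"y":0,"z":0,"ax":0,"ay":0,"az":0},{"x":0,"y":0,"z":0,"ax":0,"ay":0,"az":0},{"x":0,"y":0,"z":0,"ax":0,"ay":0,"az":0},{"x":0,"y":0,"z":0,"ax":0,"ay":0,"az":0},{"x":0,"y":0,"z":0,"ax":0,"ay":0,"az":0},{"x":0,"y":0,"z":0,"ax":0,"ay":0,"az":0}]' -1
```

```text
clock: 16.55
position: [463.8, 229.3, 10.9]
ee_rot: [0.729, -0.684, 0.0, -0.001]
contact_force: [-0.7, -0.4, 0.1]
gripper_width: 85.2
grasp_force: 0.0
clock: 17.35
position: [463.6, 229.1, 11.4]
ee_rot: [0.729, -0.684, 0.0, -0.001]
contact_force: [-0.7, 0.8, 5.5]
gripper_width: 59.9
grasp_force: 63.0
```

```bash
python3 -m handwheel '[{"x":0,"y":0,"z":0.08,"ax":0,"ay":0,"az":0},{"x":0,"y":0,"z":0.17,"ax":0,"ay":0,"az":0},{"x":0,"y":0,"z":0.1,"ax":0,"ay":0,"az":0},{"x":0.1,"y":-0.04,"z":0,"ax":0,"ay":0,"az":0},{"x":0.17,"y":-0.05,"z":0,"ax":0,"ay":0,"az":0},{"x":0.17,"y":-0.05,"z":0,"ax":0,"ay":0,"az":0},{"x":0.13,"y":-0.04,"z":0,"ax":0,"ay":0,"az":0},{"x":0.054,"y":-0.0175,"z":0,"ax":0,"ay":0,"az":0}]'
python3 -m handwheel '[{"x":0,"y":0,"z":0,"ax":0,"ay":0,"az":0},{"x":0,"y":0,"z":0,"ax":0,"ay":0,"az":0},{"x":0,"y":0,"z":0,"ax":0,"ay":0,"az":0},{"x":0,"y":0,"z":0,"ax":0,"ay":0,"az":0},{"x":0,"y":0,"z":-0.05,"ax":0,"ay":0,"az":0},{"x":0,"y":0,"z":-0.03,"ax":0,"ay":0,"az":0},{"x":0,"y":0,"z":0,"ax":0,"ay":0,"az":0},{"x":0,"y":0,"z":0,"ax":0,"ay":0,"az":0}]'
python3 - <<'E'
from h import *
p=arm.camera_params("wrist"); im=arm.get_image("wrist")[:,:,::-1].copy(); cv2.imwrite("pics/w7.png",im)
s=arm.read_state(); print(s["position"],s["contact_force"]); zu=s["position"][2]-11.4
H,S,V=cv2.split(cv2.cvtColor(im,cv2.COLOR_BGR2HSV))
g=(H>60)&(H<95)&(S>100); g[:, :150]=0; g[:,420:]=0
c=big(cv2.morphologyEx(g.astype(np.uint8),3,np.ones((9,9))))[0][:,0]
a=cv2.approxPolyDP(c[:,None],6,True)[:,0]; print("rack",a.tolist(), cast(p,a,zu+37).round(1).tolist())
red=((H<8)|(H>172))&(S>150)
c=big(reg((V<80)&(S<140),150,60,420,250),4)
for k in c: k=k[:,0]; print("dark",k.min(0),k.max(0),rect(cast(p,k,18)))
E
```

```text
clock: 18.15
position: [589.7, 188.3, 79.7]
ee_rot: [0.729, -0.685, 0.0, -0.0]
contact_force: [0.4, -0.4, -1.9]
gripper_width: 60.3
grasp_force: 65.2
clock: 18.95
position: [587.6, 189.1, 63.4]
ee_rot: [0.729, -0.684, -0.0, 0.001]
contact_force: [-0.6, -0.1, -1.4]
gripper_width: 59.6
grasp_force: 65.2
[587.91864615 189.17619967  63.7502774 ] [ 0.83125158 -0.36161369 -1.11722371]
rack [[198, 125], [214, 377], [224, 368], [313, 368], [308, 352], [329, 345], [338, 351], [332, 369], [344, 378], [362, 127]] [[620.8, 118.9, 89.4], [615.2, 231.7, 89.4], [610.6, 225.9, 89.4], [569.8, 223.3, 89.4], [572.9, 214.3, 89.4], [564.0, 209.9, 89.4], [559.5, 213.0, 89.4], [561.0, 223.4, 89.4], [554.7, 228.5, 89.4], [562.8, 115.9, 89.4]]
dark [211 115] [218 121] (array([628.6, 118.6]), -86.7, 4.1, 3.3)
dark [339 116] [339 116] (array([558.3, 113. ]), 0.0, 0.0, 0.0)
```

```bash
python3 -m handwheel '[{"x":0.002,"y":0.003,"z":-0.05,"ax":0,"ay":0,"az":0},{"x":0,"y":0,"z":-0.06,"ax":0,"ay":0,"az":0},{"x":0,"y":0,"z":-0.05,"ax":0,"ay":0,"az":0},{"x":0,"y":0,"z":-0.025,"ax":0,"ay":0,"az":0},{"x":0,"y":0,"z":-0.01,"ax":0,"ay":0,"az":0},{"x":0,"y":0,"z":0,"ax":0,"ay":0,"az":0},{"x":0,"y":0,"z":0,"ax":0,"ay":0,"az":0},{"x":0,"y":0,"z":0,"ax":0,"ay":0,"az":0}]'
```

```text
clock: 19.8
position: [588.6, 190.0, 25.4]
ee_rot: [0.729, -0.684, 0.0, -0.001]
contact_force: [0.1, -0.6, -1.3]
gripper_width: 59.7
grasp_force: 65.2
```

Next: the last 2 mm down, then release and lift, moving off so the rack can be seen.

```bash
python3 -m handwheel '[{"x":0,"y":0,"z":-0.006,"ax":0,"ay":0,"az":0},{"x":0,"y":0,"z":-0.005,"ax":0,"ay":0,"az":0},{"x":0,"y":0,"z":0,"ax":0,"ay":0,"az":0},{"x":0,"y":0,"z":0,"ax":0,"ay":0,"az":0},{"x":0,"y":0,"z":0,"ax":0,"ay":0,"az":0},{"x":0,"y":0,"z":0,"ax":0,"ay":0,"az":0},{"x":0,"y":0,"z":0,"ax":0,"ay":0,"az":0},{"x":0,"y":0,"z":0,"ax":0,"ay":0,"az":0}]'
python3 -m handwheel '[{"x":0,"y":0,"z":0,"ax":0,"ay":0,"az":0},{"x":0,"y":0,"z":0,"ax":0,"ay":0,"az":0},{"x":0,"y":0,"z":0,"ax":0,"ay":0,"az":0},{"x":0,"y":0,"z":0,"ax":0,"ay":0,"az":0},{"x":0,"y":0,"z":0.05,"ax":0,"ay":0,"az":0},{"x":0,"y":0,"z":0.15,"ax":0,"ay":0,"az":0},{"x":0,"y":0,"z":0.2,"ax":0,"ay":0,"az":0},{"x":0,"y":0,"z":0.2,"ax":0,"ay":0,"az":0}]' 1
python3 -m handwheel '[{"x":0,"y":0,"z":0.05,"ax":0,"ay":0,"az":0},{"x":0,"y":0,"z":0,"ax":0,"ay":0,"az":0},{"x":0,"y":0,"z":0,"ax":0,"ay":0,"az":0},{"x":0,"y":0,"z":0,"ax":0,"ay":0,"az":0},{"x":0,"y":0,"z":0,"ax":0,"ay":0,"az":0},{"x":0,"y":0,"z":0,"ax":0,"ay":0,"az":0},{"x":0,"y":0,"z":0,"ax":0,"ay":0,"az":0},{"x":0,"y":0,"z":0,"ax":0,"ay":0,"az":0}]'
python3 - <<'E'
from h import *
p=arm.camera_params("wrist"); im=arm.get_image("wrist")[:,:,::-1].copy(); cv2.imwrite("pics/w8.png",im)
s=arm.read_state(); print(s["position"],s["joints"])
H,S,V=cv2.split(cv2.cvtColor(im,cv2.COLOR_BGR2HSV))
g=(H>60)&(H<95)&(S>100); g[:, :190]=0; g[:,380:]=0
c=big(cv2.morphologyEx(g.astype(np.uint8),3,np.ones((9,9))))[0][:,0]; print(c.min(0),c.max(0),rect(cast(p,c,49)))
for k in big(reg((V<80)&(S<140),200,90,370,320),4): k=k[:,0]; print("dark",k.min(0),k.max(0),rect(cast(p,k,18)))
red=((H<8)|(H>172))&(S>150)
E
```

```text
clock: 20.6
position: [588.5, 189.9, 23.4]
ee_rot: [0.729, -0.684, 0.0, -0.0]
contact_force: [-2.5, -0.0, 5.6]
gripper_width: 59.8
grasp_force: 65.6
clock: 21.4
position: [588.1, 189.6, 144.4]
ee_rot: [0.729, -0.684, 0.0, 0.0]
contact_force: [-0.0, 0.8, -0.1]
gripper_width: 85.5
grasp_force: 0.0
clock: 22.2
position: [588.2, 189.7, 152.4]
ee_rot: [0.729, -0.684, -0.0, 0.0]
contact_force: [-0.3, 0.2, -0.4]
gripper_width: 85.5
grasp_force: 0.0
[588.22369282 189.78402623 152.50391941] [ 5.73589690e-01  4.36368413e-01 -1.18883603e-01 -4.22047980e-05
 -1.01592747e+00 -5.10023515e-01]
[237 117] [320 289] (array([588.2, 189.5]), 3.7, 144.2, 63.2)
dark [234 114] [241 275] (array([624.8, 192.6]), 3.2, 149.4, 3.0)
dark [316 227] [318 275] (array([548.7, 237.8]), 3.3, 49.6, 1.0)
dark [319 217] [319 223] (array([550.2, 206.3]), 5.8, 5.8, 0.0)
```

```bash
python3 -m handwheel '[{"x":-0.0257,"y":-0.1,"z":0.1,"ax":0,"ay":0,"az":0.0097},{"x":-0.0257,"y":-0.2,"z":0.05,"ax":0,"ay":0,"az":0.0097},{"x":-0.0257,"y":-0.2,"z":0,"ax":0,"ay":0,"az":0.0097},{"x":-0.0257,"y":-0.2,"z":0,"ax":0,"ay":0,"az":0.0097},{"x":-0.0257,"y":-0.2,"z":0,"ax":0,"ay":0,"az":0.0097},{"x":-0.0257,"y":-0.2,"z":0,"ax":0,"ay":0,"az":0.0097},{"x":-0.0257,"y":-0.2,"z":0,"ax":0,"ay":0,"az":0.0097},{"x":-0.0257,"y":-0.2,"z":0,"ax":0,"ay":0,"az":0.0097}]'
python3 -m handwheel '[{"x":-0.0257,"y":-0.2,"z":0,"ax":0,"ay":0,"az":0},{"x":-0.0257,"y":-0.2,"z":0,"ax":0,"ay":0,"az":0},{"x":-0.0257,"y":-0.16,"z":0,"ax":0,"ay":0,"az":0},{"x":-0.0257,"y":-0.1,"z":0,"ax":0,"ay":0,"az":0},{"x":0,"y":0,"z":-0.1,"ax":0,"ay":0,"az":0},{"x":0,"y":0,"z":-0.1,"ax":0,"ay":0,"az":0},{"x":0,"y":0,"z":0,"ax":0,"ay":0,"az":0},{"x":0,"y":0,"z":0,"ax":0,"ay":0,"az":0}]'
python3 - <<'E'
from h import *
s=arm.read_state(); p=arm.camera_params("wrist"); im=arm.get_image("wrist")[:,:,::-1].copy(); cv2.imwrite("pics/w9.png",im)
print(s["position"],R.from_quat(s["ee_rot"]).as_matrix()[:2,1])
ya=np.array([-np.sin(np.radians(10.6)),np.cos(np.radians(10.6))]);xa=np.array([ya[1],-ya[0]]);M=np.c_[xa,ya]
print("tcp stand axes",s["position"][:2]@M)
V=im.max(2); H,S,_=cv2.split(cv2.cvtColor(im,cv2.COLOR_BGR2HSV))
for k in big(reg((V<80)&(S<140),190,60,370,340),3): k=k[:,0]; w=cast(p,k,46); print("dark",k.min(0),k.max(0),rect(w),(w[:,:2]@M).min(0),(w[:,:2]@M).max(0))
E
```

```text
clock: 23.05
position: [546.8, -111.8, 183.0]
ee_rot: [0.77, -0.638, 0.0, -0.0]
contact_force: [0.0, -0.2, -0.1]
gripper_width: 85.3
grasp_force: 0.0
clock: 23.85
position: [526.8, -242.4, 143.0]
ee_rot: [0.77, -0.638, 0.0, 0.0]
contact_force: [0.4, -0.0, 0.8]
gripper_width: 85.5
grasp_force: 0.0
[ 526.76746447 -242.37831486  142.99330686] [-0.98277817 -0.18478888]
tcp stand axes [ 473.19254323 -335.14180009]
dark [270 195] [287 246] (array([ 525.7, -235.5]), 10.6, 42.7, 13.8) [ 466.47976682 -349.5688177 ] [ 480.23790468 -306.85513644]
dark [270 184] [288 192] (array([ 530.3, -262. ]), -79.4, 13.8, 6.3) [ 466.10178028 -358.23277842] [ 479.91663328 -351.94213605]
dark [197 311] [204 339] (array([ 576.1, -125.9]), 10.1, 30.0, 4.7) [ 540.70374649 -244.68222731] [ 545.41493008 -214.69421249]
```

```bash
python3 -m handwheel '[{"x":0,"y":0,"z":-0.12,"ax":0,"ay":0,"az":0},{"x":0,"y":0,"z":-0.15,"ax":0,"ay":0,"az":0},{"x":0,"y":0,"z":-0.15,"ax":0,"ay":0,"az":0},{"x":0,"y":0,"z":-0.1,"ax":0,"ay":0,"az":0},{"x":0,"y":0,"z":-0.06,"ax":0,"ay":0,"az":0},{"x":0,"y":0,"z":-0.025,"ax":0,"ay":0,"az":0},{"x":0,"y":0,"z":0,"ax":0,"ay":0,"az":0},{"x":0,"y":0,"z":0,"ax":0,"ay":0,"az":0}]'
python3 -m handwheel '[{"x":0,"y":0,"z":0,"ax":0,"ay":0,"az":0},{"x":0,"y":0,"z":0,"ax":0,"ay":0,"az":0},{"x":0,"y":0,"z":0,"ax":0,"ay":0,"az":0},{"x":0,"y":0,"z":0,"ax":0,"ay":0,"az":0},{"x":0,"y":0,"z":0,"ax":0,"ay":0,"az":0},{"x":0,"y":0,"z":0,"ax":0,"ay":0,"az":0},{"x":0,"y":0,"z":0,"ax":0,"ay":0,"az":0},{"x":0,"y":0,"z":0,"ax":0,"ay":0,"az":0}]' -1
python3 - <<'E'
import numpy as np
# arc: shift shares per step of 15 deg, stand x = (.983,.184)
for i in range(6):
    a,b=np.radians([15*i,15*i+15]); d=95*(np.cos(a)-np.cos(b)); dz=95*(np.sin(b)-np.sin(a))
    print(15*i+15, np.round(np.array([d*.983,d*.184,dz])/200,4))
E
```

```text
clock: 24.7
position: [527.7, -242.4, 23.0]
ee_rot: [0.77, -0.638, 0.001, -0.001]
contact_force: [-0.1, 0.4, 0.4]
gripper_width: 85.3
grasp_force: 0.0
clock: 25.5
position: [526.8, -242.2, 21.9]
ee_rot: [0.77, -0.639, 0.0, -0.0]
contact_force: [-0.1, 1.4, 2.1]
gripper_width: 14.1
grasp_force: 58.4
15 [0.0159 0.003  0.1229]
30 [0.0466 0.0087 0.1146]
45 [0.0742 0.0139 0.0984]
60 [0.0967 0.0181 0.0755]
75 [0.1126 0.0211 0.0475]
90 [0.1208 0.0226 0.0162]
```

```bash
python3 -m handwheel '[{"x":0.004,"y":0.001,"z":0.062,"ax":0,"ay":0,"az":0},{"x":0.012,"y":0.002,"z":0.061,"ax":0,"ay":0,"az":0},{"x":0.019,"y":0.0035,"z":0.059,"ax":0,"ay":0,"az":0},{"x":0.0276,"y":0.0052,"z":0.0556,"ax":0,"ay":0,"az":0},{"x":0.034,"y":0.0064,"z":0.0515,"ax":0,"ay":0,"az":0},{"x":0.0402,"y":0.0075,"z":0.0469,"ax":0,"ay":0,"az":0},{"x":0,"y":0,"z":0,"ax":0,"ay":0,"az":0},{"x":0,"y":0,"z":0,"ax":0,"ay":0,"az":0}]'
```

```text
clock: 26.3
position: [549.2, -237.9, 89.2]
ee_rot: [0.769, -0.639, -0.004, 0.003]
contact_force: [-7.1, -6.1, -1.1]
gripper_width: 14.1
grasp_force: 58.9
```

```bash
python3 -m handwheel '[{"x":0,"y":0,"z":0,"ax":0,"ay":0,"az":0},{"x":0,"y":0,"z":0,"ax":0,"ay":0,"az":0},{"x":0,"y":0,"z":0,"ax":0,"ay":0,"az":0},{"x":0,"y":0,"z":0,"ax":0,"ay":0,"az":0},{"x":0,"y":0,"z":0,"ax":0,"ay":0,"az":0},{"x":0,"y":0,"z":0,"ax":0,"ay":0,"az":0},{"x":0,"y":0,"z":0,"ax":0,"ay":0,"az":0},{"x":0,"y":0,"z":0,"ax":0,"ay":0,"az":0}]'
python3 - <<'E'
from h import *
s=arm.read_state(); print(s["position"],s["ee_rot"],s["contact_force"],s["wrist_torque"])
cv2.imwrite("pics/s9.png",arm.get_image("side")[:,:,::-1])
E
```

```text
clock: 27.1
position: [549.2, -237.8, 89.1]
ee_rot: [0.769, -0.639, -0.004, 0.003]
contact_force: [-7.7, -5.7, -1.0]
gripper_width: 14.0
grasp_force: 58.9
[ 549.16508291 -237.84054248   89.0973144 ] [ 0.7692412  -0.6389362  -0.00423699  0.00324894] [-7.70753083 -5.66519754 -1.01446059] [-1.71504224  2.33213527  0.14532084]
```

```bash
python3 -m handwheel '[{"x":0.0337,"y":0.005,"z":0.029,"ax":0,"ay":0,"az":0},{"x":0.0337,"y":0.005,"z":0.029,"ax":0,"ay":0,"az":0},{"x":0.045,"y":0.0067,"z":0.0245,"ax":0,"ay":0,"az":0},{"x":0.045,"y":0.0067,"z":0.0245,"ax":0,"ay":0,"az":0},{"x":0.025,"y":0.004,"z":0,"ax":0,"ay":0,"az":0},{"x":0,"y":0,"z":0,"ax":0,"ay":0,"az":0},{"x":0,"y":0,"z":0,"ax":0,"ay":0,"az":0},{"x":0,"y":0,"z":0,"ax":0,"ay":0,"az":0}]'
python3 - <<'E'
from h import *
ya=np.array([-np.sin(np.radians(10.6)),np.cos(np.radians(10.6))]);xa=np.array([ya[1],-ya[0]]);M=np.c_[xa,ya]
s=arm.read_state(); print(s["position"],s["position"][:2]@M,s["ee_rot"],s["contact_force"],s["wrist_torque"])
E
```

```text
clock: 27.95
position: [580.0, -232.3, 115.4]
ee_rot: [0.769, -0.639, -0.009, 0.007]
contact_force: [-25.0, 0.5, 26.1]
gripper_width: 14.2
grasp_force: 58.7
[ 579.99665859 -232.27343598  115.4264659 ] [ 527.37220586 -335.00093959] [ 0.76941906 -0.63864256 -0.00882574  0.00721727] [-24.95789507   0.50213109  26.13811885] [0.39131791 7.78084058 0.09235816]
```

The wrist load is rising because the grip rolls in the clamped pads. I'll ease the fingers to a loose cage round the grip, push the lever on with it, and clamp again at the top.

```bash
python3 -m handwheel '[{"x":0,"y":0,"z":0,"ax":0,"ay":0,"az":0},{"x":0,"y":0,"z":0,"ax":0,"ay":0,"az":0},{"x":0,"y":0,"z":0,"ax":0,"ay":0,"az":0},{"x":0,"y":0,"z":0,"ax":0,"ay":0,"az":0},{"x":0,"y":0,"z":0,"ax":0,"ay":0,"az":0},{"x":0,"y":0,"z":0,"ax":0,"ay":0,"az":0},{"x":0,"y":0,"z":0,"ax":0,"ay":0,"az":0},{"x":0,"y":0,"z":0,"ax":0,"ay":0,"az":0}]' -0.5
python3 - <<'E'
from h import *
ya=np.array([-np.sin(np.radians(10.6)),np.cos(np.radians(10.6))]);xa=np.array([ya[1],-ya[0]]);M=np.c_[xa,ya]
s=arm.read_state(); print(s["position"],s["position"][:2]@M,s["ee_rot"],s["contact_force"],s["wrist_torque"])
E
```

```text
clock: 28.75
position: [588.3, -231.9, 113.0]
ee_rot: [0.769, -0.639, -0.001, 0.001]
contact_force: [-6.8, -0.7, 5.2]
gripper_width: 21.5
grasp_force: 3.2
[ 588.28178935 -231.88532447  112.99873213] [ 535.58734739 -336.14351207] [ 0.76944449 -0.63871064 -0.00144124  0.00134906] [-6.83329349 -0.71018832  5.22300084] [-0.30426394  1.83872892 -0.02406287]
```

```bash
python3 -m handwheel '[{"x":0.033,"y":0.006,"z":0.01,"ax":0,"ay":0,"az":0},{"x":0.033,"y":0.006,"z":0.008,"ax":0,"ay":0,"az":0},{"x":0.033,"y":0.006,"z":0.005,"ax":0,"ay":0,"az":0},{"x":0.033,"y":0.006,"z":0.002,"ax":0,"ay":0,"az":0},{"x":0.028,"y":0.005,"z":0,"ax":0,"ay":0,"az":0},{"x":0,"y":0,"z":0,"ax":0,"ay":0,"az":0},{"x":0,"y":0,"z":0,"ax":0,"ay":0,"az":0},{"x":0,"y":0,"z":0,"ax":0,"ay":0,"az":0}]'
python3 - <<'E'
from h import *
ya=np.array([-np.sin(np.radians(10.6)),np.cos(np.radians(10.6))]);xa=np.array([ya[1],-ya[0]]);M=np.c_[xa,ya]
s=arm.read_state(); print(s["position"],s["position"][:2]@M,s["ee_rot"],s["contact_force"],s["wrist_torque"])
E
```

```text
clock: 29.55
position: [622.2, -225.8, 115.2]
ee_rot: [0.77, -0.639, -0.0, 0.0]
contact_force: [-3.7, -0.4, 2.7]
gripper_width: 21.3
grasp_force: 1.7
[ 622.16839664 -225.77811766  115.21925204] [ 570.0191205  -336.37400979] [ 7.69522169e-01 -6.38620029e-01 -2.68347473e-04  1.35493103e-04] [-3.73949387 -0.40658282  2.68528955] [-0.19385079  0.94476985  0.04118442]
```

```bash
python3 -m handwheel '[{"x":-0.005,"y":-0.001,"z":0.005,"ax":0,"ay":0,"az":0},{"x":-0.005,"y":-0.001,"z":0.003,"ax":0,"ay":0,"az":0},{"x":0,"y":0,"z":0,"ax":0,"ay":0,"az":0},{"x":0,"y":0,"z":0,"ax":0,"ay":0,"az":0},{"x":0,"y":0,"z":0,"ax":0,"ay":0,"az":0},{"x":0,"y":0,"z":0,"ax":0,"ay":0,"az":0},{"x":0,"y":0,"z":0,"ax":0,"ay":0,"az":0},{"x":0,"y":0,"z":0,"ax":0,"ay":0,"az":0}]' -1
python3 - <<'E'
from h import *
ya=np.array([-np.sin(np.radians(10.6)),np.cos(np.radians(10.6))]);xa=np.array([ya[1],-ya[0]]);M=np.c_[xa,ya]
s=arm.read_state(); print(s["position"],s["position"][:2]@M,s["ee_rot"],s["contact_force"],s["wrist_torque"])
# block and rack from top; bystanders before/after
t0=cv2.imread("pics/top0.png"); t=arm.get_image("top")[:,:,::-1].copy(); cv2.imwrite("pics/tend.png",t)
tp=arm.camera_params("top")
H,S,V=cv2.split(cv2.cvtColor(t,cv2.COLOR_BGR2HSV))
c=big(cv2.morphologyEx(reg((H>60)&(H<95)&(S>100),170,180,262,250).astype(np.uint8),3,np.ones((7,7))))[0][:,0]; print("rack",c.min(0),c.max(0),rect(cast(tp,c,49)))
c=big(reg((V>235)&(S<20),285,180,365,245))
if c: c=c[0][:,0]; print("block",c.min(0),c.max(0),rect(cast(tp,c,121)))
d=np.abs(t.astype(int)-t0).max(2)
for n,(x,y) in dict(timer=(274,289),green=(274,158),brown=(294,134),tip=(357,143),comb=(227,161)).items(): print(n,d[y-12:y+13,x-12:x+13].mean().round(1))
p=arm.camera_params("wrist"); im=arm.get_image("wrist")[:,:,::-1].copy(); cv2.imwrite("pics/wend.png",im)
E
```

```text
clock: 30.35
position: [620.0, -226.1, 115.9]
ee_rot: [0.769, -0.639, -0.001, 0.0]
contact_force: [-0.3, -2.0, -9.1]
gripper_width: 14.4
grasp_force: 58.4
[ 619.99901019 -226.09481748  115.88547857] [ 567.82849651 -336.28624367] [ 7.69448825e-01 -6.38708037e-01 -7.06468317e-04  2.25468532e-04] [-0.27090873 -2.0318628  -9.06121382] [-0.65744082 -0.11881845  0.02197469]
rack [188 201] [243 229] (array([584.6, 186.7]), 3.2, 142.2, 66.6)
timer 34.5
green 37.2
brown 60.2
tip 53.6
comb 33.2
```

```bash
python3 - <<'E'
from h import *
for cam,ref,pts in(("side","side0",dict(timer=(367,252),green=(213,232),brown=(188,211),tip=(211,178),comb=(200,292))),("top","top0",dict(timer=(274,289),green=(274,158),comb=(227,161),brown=(294,134)))):
    a=cv2.imread(f"pics/{ref}.png"); b=arm.get_image(cam)[:,:,::-1].copy(); cv2.imwrite(f"pics/{cam}_end.png",b)
    for n,(x,y) in pts.items():
        T=a[y-16:y+17,x-16:x+17]; m=cv2.matchTemplate(b[y-40:y+41,x-40:x+41],T,cv2.TM_CCOEFF_NORMED); _,v,_,l=cv2.minMaxLoc(m); print(cam,n,round(v,2),(l[0]-24,l[1]-24))
E
```

```text
side timer 0.96 (0, 0)
side green 0.98 (0, 0)
side brown 0.96 (0, 0)
side tip 0.83 (0, 0)
side comb 1.0 (0, 0)
top timer 0.98 (0, 0)
top green 0.99 (0, 0)
top comb 1.0 (0, 0)
top brown 0.36 (1, -13)
```

```bash
python3 -c "
from bench import arm
print(arm.job_done())"
```

```text
the job is handed in; nothing more can be done
None
```

I swapped the racks and handed the job in at about 30 s, with the gripper still holding the cam lever upright (about 89.7° by the tool position); the block's final 3 mm lift and its pose after the swing were not measured.

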